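# Push a stock carton down the packing lane

## Task

Push the skewed carton along the low metal lane, between its two guide rails, until it sits square and flat against the stop at the far end. Neither the carton nor the robot may touch either rail; only push the carton, never lift or tip it, and leave the spools, tin, jar and hammer where they stand.

Things in the scene. Friction and masses are not known exactly. Their poses are not given: they have to be found in the camera images.
- lane: Fixed flat aluminium deck, 420 x 220 x 12 mm, with two low guide rails and a dark end stop. Origin: on the table surface on the lane's centre line. x: the way the carton must go; y: left of that; z up. Deck spans x -220 to 200 mm, y +-110 mm, top at z 12 mm. Open apron without rails, where the carton starts: x -220 to -20 mm.
- rail_left: Left guide rail of the lane, a steel strip 210 mm long, 6 mm thick, 22 mm high above the deck. Origin: centre of its underside on the deck, at lane x = 85, y = 70 mm; axes as the lane's. Its inner face is at lane y = 67 mm, so the lane is 134 mm wide between the rails.
- rail_right: Right guide rail, the same, at lane y = -70 mm; inner face at lane y = -67 mm.
- lane_mouth (a point): Point on the deck's top in the middle between the near ends of the rails (lane x = -20 mm). Axes as the lane's.
- stop_face (a point): Point on the deck's top at the middle of the end stop's face (lane x = 190 mm). The stop is 10 mm thick, 146 mm wide, 45 mm high above the deck. Axes as the lane's.
- carton: Closed cardboard carton with paper tape along its top: 120 mm long (its x), 110 mm wide (its y), 70 mm high, 0.3 to 0.65 kg, rigid; slides with ordinary friction. Too wide to grip. Origin: centre of its underside. Starts on the apron up to 30 mm off the centre line, skewed up to 17 degrees, its x roughly down the lane. Home: origin at lane x = 130 mm, 12 mm free each side.
- spool_small: Bystander: small dark thread spool, 28 mm across, 42 mm high, standing on the deck's margin outside the left rail. Origin: centre of its underside.
- spool_large: Bystander: large reddish thread spool, 52 mm across, 65 mm high, on the table to the left of the rails. Origin: centre of its underside.
- spool_pale: Bystander: grey thread spool, 48 mm across, 60 mm high, on the table to the right of the rails. Origin: centre of its underside.
- tin: Bystander: round steel tin, 64 mm across, 55 mm high, on the table beyond the end stop. Origin: centre of its underside.
- glue_jar: Bystander: amber jar with dark lid, 52 mm across, 75 mm high, on the table to the right of the lane's end. Origin: centre of its underside.
- hammer: Bystander: hammer lying on the table to the left of the apron, roughly along the lane, its head up to 40 mm high. Origin: on its underside near the middle; x runs from handle to head.
Not all that is in view belongs to the job. What is shaped like the carton but red is not meant.

How it is judged:
By the outcome, as a careful person would: the job done as asked, in the order asked, and still so for the second after the job is handed in, with the robot touching nothing.
It also fails if it takes over 67 s, if anything falls off the work surface, if the arm or the gripper's body presses on something with over 40 N, if the wrist force passes 120 N, or if a joint passes its speed limit or range.

## Robot

A 6-joint arm with a two-finger parallel gripper is mounted at the origin on the work surface. World frame = base frame: x ahead of the robot, y to its left, z up, the work surface at z = 0. Lengths are in m, angles in rad, forces in N, time in s.
With the tool pointing down it reaches from about 0.225 to 0.875 m from the base axis. Payload 3.4 kg.
Tool frame: the origin (TCP) lies on the centre line of the jaws, within the pads' length; the fingertips stand tip_extent ahead of it and the grasp point (between the pads) lies 5 mm behind it (tip_extent is the distance from the TCP to the fingertips, in m); z points along the fingers, y is the line along which they close (so a half turn about z gives the same grasp; the last joint's range is limited). The gripper opens to 85 mm and grips with 20 to 120 N. Pads are 22 mm wide; open, the fingers measure 114 mm over their backs; the gripper's body (76 mm by 85 mm) begins 54 mm behind the grasp point. The pads swing forward as they close: fully open they stand 13 mm farther back than shut.
Start: joints at [-1.244, 0.276, 1.505, -0, 1.361, -0.121], TCP at [0.249, -0.518, 0.206] pointing down, gripper open.
Joint ranges: [-2.89, 2.89], [-0.75, 2.08], [0.22, 2.7], [-1.18, 4.32], [0.11, 2.71], [-2.7, 2.7]. Speed limits (rad/s): [2.57, 2.57, 3.14, 3.14, 3.14, 3.14].

## Interface

Orientations are given as a unit quaternion [x, y, z, w].
In Python, from plant import * gives the robot as it stands. The module is installed in compiled form; this text tells all that it offers.
- The arm moves only by the tool send_rows, never from a script. Its argument "moves" is a list of rows, each a list of 5 numbers: the closure, from -1 (fully open) to 1 (shut), then the shift along the world's x, y, z scaled (see below), then the turn about the world's z scaled (see below). In form: [[fingers, dx, dy, dz, twist], ...]. A call has 1 to 8 rows; each row shifts and turns the commanded pose from where the row before left it; what a row does not reach is not made up. The controller multiplies each number of a shift by 200 mm and each number of a turn by pi/2 rad. A row lasts 1/10 s, in which the tool goes at most 50 mm and 8.59 degrees, less where a joint would pass 70% of its speed; a pose out of reach is approached as far as the arm can. A call with a number of a shift or a turn outside -1 to 1 is refused whole. A call with a gripper value outside its range is refused whole. The fingers move at their own pace and stop on an object; the grip force is fixed at half the most. Time passes only in rows, so rows that do not move let the fingers close. It gives the time, the measured TCP pose, the force, the opening and the grip force at its end, in the units of the state.
- read_state(): the state, without advancing time (a new reading comes with each control period).
- grab_frame(name): name is "side" or "top" or "wrist"; returns (picture, depth): 400x640x3 uint8, red, green, blue; 400x640 float32, m along the optical axis (not along the pixel's ray), 0 where there is no reading.
- camera_model(name): a dict with "K" (3x3 intrinsics, pixels), "dist_coeffs" ([k1, k2, p1, p2, k3] as OpenCV has them; the pictures are not rectified), "origin" and "orientation" of the camera in the world. Camera axes: x right, y down, z forward; pixel columns grow to the right and rows downward; lengths in m; the calibration is good to about 2 mm. A picture is of the moment at which its call begins: read the wrist's pose just before it. camera_model takes no time and is no camera call; for the wrist camera it gives the pose at the moment of the call.
- job_done(): hands the job in; it is judged then, once.
The state is a dict: "t": time; "joint_pos": joint angles; "qd": joint speeds; "tau": joint torques, N m; "tool_pos": TCP position; "orientation": TCP orientation; "force": force on the tool from outside, world axes, zero at the start; "torque": the same for the moment, N m; "finger_gap": opening from 0.0 (shut) to 1.0 (fully open); "grip_force": force on a finger pad.
Only numpy, scipy, OpenCV 4.12 (cv2) and the standard library are available. Lean on these libraries where they do the work, as an engineer would, in place of code of your own. Each camera call takes 0.05 s, during which the arm holds its last target. There are 200 camera calls.

## Working session

There is one attempt and no reset: what is moved stays moved. The work goes in short steps, Python scripts to look and compute and a tool call to move; the robot and the scene stay as the last step left them, time stands still between calls to the robot, and variables do not carry over. Pictures are saved under pics/ and viewed, at most 10 in all, crops included, and the job is handed in when it is done.

Besides the shell and the picture viewer there is one more tool, called after "Call:" in YAML: its name, and indented under it one key for each argument. send_rows: Moves the arm, as the interface text tells. Shifts and turns lie within -1 to 1; 1 stands for 200 mm of shift or pi/2 rad of turn. Its arguments: {"type":"object","properties":{"moves":{"type":"array"}},"required":["moves"]}

```bash
mkdir -p pics
cat > h.py <<'E'
from plant import *
import numpy as np, cv2
from scipy.spatial.transform import Rotation as R
def cast(c,px,z):
    px=np.array(px,float).reshape(-1,1,2)
    n=cv2.undistortPoints(px,np.array(c["K"]),np.array(c["dist_coeffs"])).reshape(-1,2)
    d=R.from_quat(c["orientation"]).apply(np.c_[n,np.ones(len(n))]); o=np.array(c["origin"])
    return o+d*((z-o[2])/d[:,2])[:,None]
def project(c,P):
    r=R.from_quat(c["orientation"]).inv(); rv=r.as_rotvec(); t=-r.apply(np.array(c["origin"]))
    return cv2.projectPoints(np.array(P,float).reshape(-1,1,3),rv,t,np.array(c["K"]),np.array(c["dist_coeffs"]))[0].reshape(-1,2)
E
python3 - <<'E'
from h import *
s=read_state();print(s)
for n in("top","side"):
    c=camera_model(n);print(n,c)
    p,d=grab_frame(n);cv2.imwrite(f"pics/{n}0.png",p[:,:,::-1]);np.save(f"{n}0.npy",d)
E
```

```text
{'t': 0.0, 'joint_pos': array([-1.24399041e+00,  2.76600641e-01,  1.50617622e+00,  1.14041321e-06,
        1.36068379e+00, -1.21030567e-01]), 'qd': array([-0.00043127, -0.00034404, -0.00038764, -0.00100473, -0.000492  ,
        0.00122782]), 'tau': array([ 1.64211753e-03, -4.16760492e+01, -2.45799994e+01,  2.79817061e-05,
        1.08744655e-02, -2.03358508e-05]), 'tool_pos': array([ 0.24877291, -0.51774263,  0.20501937]), 'orientation': array([ 9.75034484e-01,  2.22051529e-01, -9.53726361e-05, -9.29114220e-04]), 'force': array([ 1.01510059, -0.79544882,  0.09886629]), 'torque': array([-0.02620915, -0.02774173,  0.02976119]), 'grip_force': 0.0, 'finger_gap': 1.0024952908042282}
top {'K': array([[466.0647672 ,   0.        , 316.08881642],
       [  0.        , 466.0647672 , 200.54606019],
       [  0.        ,   0.        ,   1.        ]]), 'dist_coeffs': array([-0.12216209,  0.        ,  0.        ,  0.        ,  0.        ]), 'origin': array([0.3482983 , 0.04653567, 1.0637224 ]), 'orientation': array([-0.69409146,  0.71321598, -0.06410599,  0.07382702])}
side {'K': array([[404.1678359 ,   0.        , 325.13568384],
       [  0.        , 404.1678359 , 196.96901169],
       [  0.        ,   0.        ,   1.        ]]), 'dist_coeffs': array([0.02007565, 0.        , 0.        , 0.        , 0.        ]), 'origin': array([0.45684188, 0.72051663, 0.78173871]), 'orientation': array([-0.05496785,  0.92711246, -0.36973894,  0.02709496])}
```

View pics/top0.png

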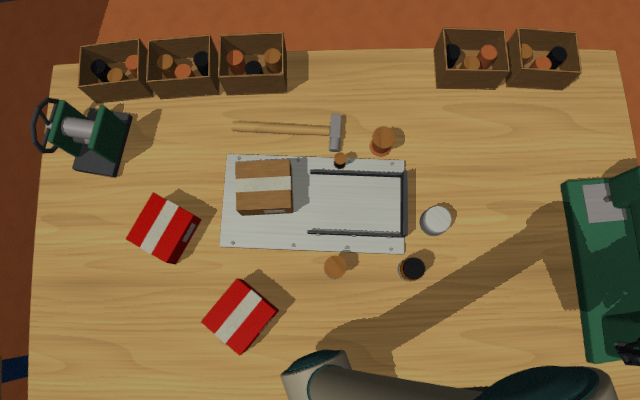

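View pics/side0.png

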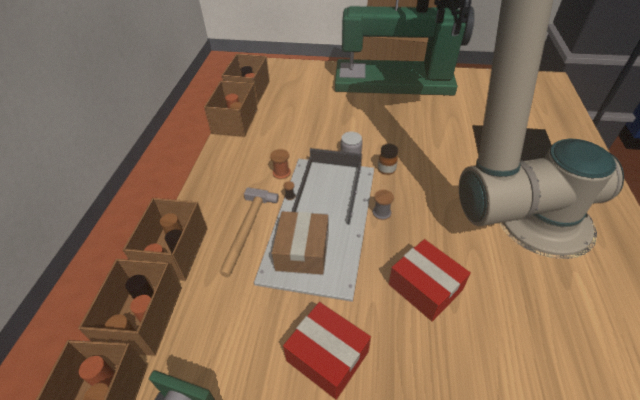

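The carton meant is the brown one at top-view (264,187), on the lane's apron. The red look-alikes at (163,228) and (240,316) are not it. The lane runs left to right in the top view, from about (224,200) to the stop at (405,206). Next I'll measure.

```bash
cat > m.py <<'E'
from h import *
def worldpts(c,d):
    v,u=np.mgrid[0:400,0:640]
    n=cv2.undistortPoints(np.stack([u,v],-1).reshape(-1,1,2).astype(float),np.array(c["K"]),np.array(c["dist_coeffs"])).reshape(-1,2)
    z=d.reshape(-1,1)
    return (R.from_quat(c["orientation"]).apply(np.c_[n,np.ones(len(n))]*z)+c["origin"]).reshape(400,640,3)
def rect(P):
    (cx,cy),(a,b),t=cv2.minAreaRect((P[:,:2]*1000).astype(np.float32))
    return np.round([cx,cy,a,b,t],1)
def cleanmask(m):
    m=cv2.morphologyEx(m.astype(np.uint8),cv2.MORPH_OPEN,np.ones((3,3)))
    k=max(cv2.findContours(m,cv2.RETR_EXTERNAL,cv2.CHAIN_APPROX_NONE)[0],key=cv2.contourArea)
    return k.reshape(-1,2)
E
python3 - <<'E'
from m import *
p=cv2.imread("pics/top0.png");c=camera_model("top");d=np.load("top0.npy");W=worldpts(c,d)
roi=np.zeros((400,640),bool);roi[140:265,210:415]=1
print("table z",np.median(W[265:290,300:320,2]),"deck z",np.median(W[195:215,320:380,2]),"carton z",np.median(W[175:195,250:280,2]))
hsv=cv2.cvtColor(p,cv2.COLOR_BGR2HSV)
k=cleanmask(roi&(hsv[...,1]<60)&(hsv[...,2]>60)); P=cast(c,k,.012); print("deck",rect(P)); 
ap=cv2.approxPolyDP(k.reshape(-1,1,2),4,True).reshape(-1,2);print(np.c_[ap,np.round(cast(c,ap,.012)*1000)[:,:2]])
k=cleanmask(roi&(W[...,2]>.065)&(np.arange(640)[None]<320)&(np.arange(640)[None]>225)); P=cast(c,k,.082);print("carton",rect(P),len(k))
ap=cv2.approxPolyDP(k.reshape(-1,1,2),4,True).reshape(-1,2);print(np.c_[ap,np.round(cast(c,ap,.082)*1000)[:,:2]])
k=cleanmask(roi&(W[...,2]>.04)&(np.arange(640)[None]>390)&(np.arange(640)[None]<412)); P=cast(c,k,.057);print("stop",rect(P))
for nm,(a,b) in {"L":(162,182),"R":(226,242)}.items():
    m=roi.copy();m[:a]=0;m[b:]=0;m[:,:300]=0;m[:,402:]=0
    if nm=="L": m[:,332:350]&=(np.arange(400)[:,None]>170)
    k=cleanmask(m&(hsv[...,2]<70)); P=cast(c,k,.034);print("rail",nm,rect(P),len(k))
cv2.imwrite("pics/crop.png",cv2.resize(p[140:265,210:420],None,fx=3.6,fy=3.6,interpolation=cv2.INTER_CUBIC))
E
```

```text
table z 0.0003476737589945822 deck z 0.01232308438986629 carton z 0.0823841199062112
deck [552.2  62.6 426.  219.7  86.1]
[[ 227.  154.  675.  266.]
 [ 220.  246.  457.  280.]
 [ 403.  253.  430. -135.]
 [ 403.  237.  467. -137.]
 [ 390.  236.  470. -107.]
 [ 400.  232.  478. -131.]
 [ 399.  177.  607. -136.]
 [ 310.  173.  622.   71.]
 [ 404.  171.  621. -149.]
 [ 407.  177.  606. -155.]
 [ 403.  160.  648. -148.]
 [ 347.  158.  656.  -17.]
 [ 337.  169.  630.    8.]
 [ 327.  157.  660.   30.]]
carton [581.6 172.  112.5 122.5   1.1] 206
[[289. 159. 637. 115.]
 [236. 161. 637. 232.]
 [236. 210. 527. 230.]
 [291. 208. 528. 112.]]
stop [ 538.7 -136.8   11.2  146.4   86.4]
rail L [609.1 -90.2  57.3   9.1  85.1] 56
rail R [479.3  39.1  28.9   6.7  88.4] 30
```

View pics/crop.png

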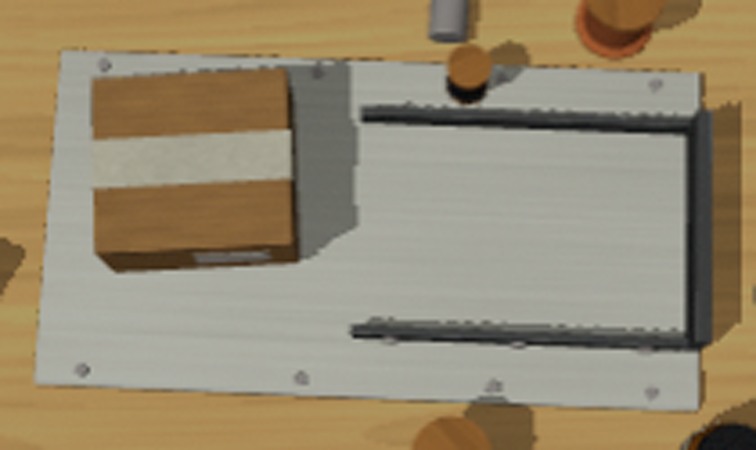

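The crop confirms it: a brown carton with pale tape, skewed by about 5° and left of the centre line. I'll square and centre it from its left side first, then push it from behind. Both pushes use the open fingers as a wide two-point pusher, held above rail height.

Run:
```python
import plant
print([n for n in dir(plant) if not n.startswith('__')], getattr(plant,'tip_extent',None))
```

```text
['Unreachable', 'camera_model', 'grab_frame', 'job_done', 'read_state', 'tip_extent'] 0.014
```

Call:
send_rows:
  moves:
    - [-1,0.13,0.21,0,-0.082]
    - [-1,0.13,0.21,0,-0.082]
    - [-1,0.13,0.21,0,-0.082]
    - [-1,0.13,0.21,0,-0.082]
    - [-1,0.13,0.21,0,0]
    - [-1,0.13,0.21,0,0]
    - [-1,0.13,0.21,0,0]
    - [-1,0.13,0.21,0,0]

```text
t: 0.9
tool_pos: [0.4575, -0.1804, 0.2057]
orientation: [0.999, -0.034, -0.0, 0.0]
force: [0.8, -1.1, -0.8]
finger_gap: 0.998
grip_force: 0.0
```

Call:
send_rows:
  moves:
    - [-1,0.145,0.22,0,0]
    - [-1,0.145,0.22,0,0]
    - [-1,0.145,0.22,0,0]
    - [-1,0.145,0.22,0,0]
    - [-1,0.145,0.22,0,0]
    - [-1,0.145,0.22,0,0]
    - [-1,0.145,0.22,0,0]
    - [-1,0.145,0.22,0,0]

```text
t: 1.7
tool_pos: [0.6776, 0.1535, 0.2053]
orientation: [0.999, -0.034, -0.0, 0.0]
force: [1.1, -0.5, 0.8]
finger_gap: 1.0
grip_force: 0.0
```

Call:
send_rows:
  moves:
    - [-1,0,0,0,0]
    - [-1,0,0,-0.15,0]
    - [-1,0,0,-0.15,0]
    - [-1,0,0,-0.15,0]
    - [-1,0,0,-0.15,0]
    - [-1,0,0,-0.1,0]
    - [-1,0,0,0,0]
    - [-1,0,0,0,0]

```text
t: 2.5
tool_pos: [0.6769, 0.1512, 0.0659]
orientation: [0.999, -0.034, -0.0, 0.0]
force: [-0.3, -0.7, 0.4]
finger_gap: 1.001
grip_force: 0.0
```

Run:
```python
from h import *
s=read_state();print(s["tool_pos"],s["orientation"],s["force"],s["joint_pos"])
for n in("side",):
    p,d=grab_frame(n);cv2.imwrite(f"pics/{n}1.png",cv2.resize(p[130:350,180:480,::-1],None,fx=2.5,fy=2.5))
```

```text
[0.67689162 0.15120318 0.06588299] [ 9.99425992e-01 -3.38747429e-02 -3.97552023e-04  1.73041969e-04] [-0.33614941 -0.7134148   0.36511401] [ 1.19666098e-01  5.44411465e-01  1.42656794e+00 -2.39228667e-04
  1.17145194e+00  1.75831799e+00]
```

View pics/side1.png

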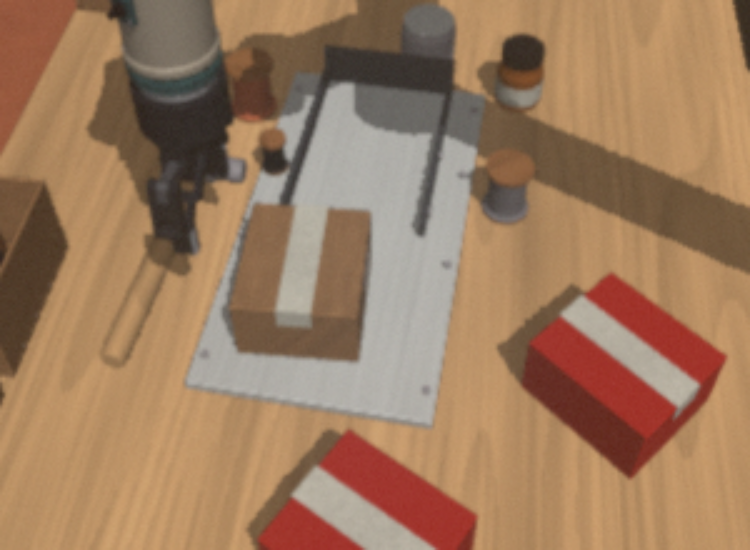

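The gripper stands on the carton's left with its jaw line along the lane. Now I push it sideways in small rows.

Call:
send_rows:
  moves:
    - [-1,-0.05,0.003,-0.02,0]
    - [-1,-0.05,0.003,0,0]
    - [-1,-0.03,0.002,0,0]
    - [-1,-0.03,0.002,0,0]
    - [-1,-0.03,0.002,0,0]
    - [-1,-0.02,0.001,0,0]
    - [-1,0,0,0,0]
    - [-1,0,0,0,0]

```text
t: 3.35
tool_pos: [0.6353, 0.1543, 0.062]
orientation: [0.999, -0.034, 0.0, 0.0]
force: [-0.0, -0.2, 0.8]
finger_gap: 0.995
grip_force: 0.0
```

```bash
cat > look.py <<'E'
from m import *
import sys
# lane frame from stop and deck: origin, axis angle
s=read_state();print("tcp",np.round(s["tool_pos"],4),"F",np.round(s["force"],1))
O=np.array([551.7,55.]);a=np.deg2rad(86.2);ux=-np.array([np.cos(a),np.sin(a)]);uy=np.array([-ux[1],ux[0]])
r=np.array(s["tool_pos"][:2])*1000-O;print("tcp lane",r@ux,r@uy)
for n in("side","top"):
    c=camera_model(n);p,d=grab_frame(n);cv2.imwrite(f"pics/{n}_{sys.argv[1]}.png",p[:,:,::-1]);W=worldpts(c,d)
    L=(W[...,:2]*1000-O);X=L@ux;Y=L@uy
    hsv=cv2.cvtColor(p,cv2.COLOR_RGB2HSV)
    m=(W[...,2]>.076)&(W[...,2]<.088)&(X>-215)&(X<195)&(abs(Y)<100)&(hsv[...,2]>60)
    k=cleanmask(m);P=cast(c,k,.082);l=np.c_[(P[:,:2]*1000-O)@ux,(P[:,:2]*1000-O)@uy]
    print(n,"carton in lane (cx,cy,w,h,ang)",rect(np.c_[l/1000,l[:,:1]]))
E
python3 look.py a
```

```text
tcp [0.6353 0.1543 0.062 ] F [-0.  -0.2  0.8]
tcp lane -104.60365164730267 76.85915825045701
side carton in lane (cx,cy,w,h,ang) [-122.5   24.   127.   110.3    5.2]
top carton in lane (cx,cy,w,h,ang) [-172.6   68.7   22.3    9.1    1.9]
```

```bash
python3 -c "
import cv2
a=cv2.imread('pics/side_a.png')[150:310,180:420];b=cv2.imread('pics/top_a.png')[120:280,190:430]
cv2.imwrite('pics/ab.png',cv2.resize(cv2.hconcat([a,b]),(798,266),interpolation=cv2.INTER_CUBIC))"
```

```text
(no output)
```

View pics/ab.png

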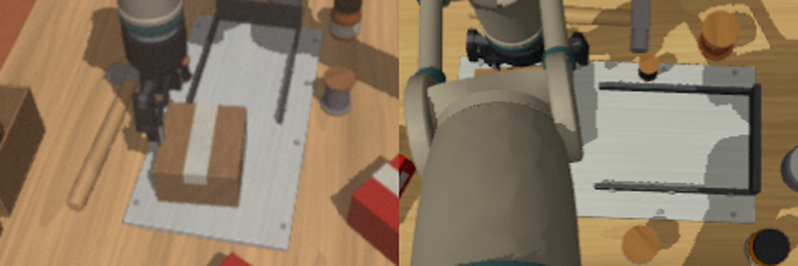

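```bash
cat > car.py <<'E'
from h import *
O=np.array([551.7,55.]);a=np.deg2rad(86.2);ux=-np.array([np.cos(a),np.sin(a)]);uy=np.array([-ux[1],ux[0]])
def lane(P): q=P[:,:2]*1000-O; return np.c_[q@ux,q@uy]
def tape(n,f):
    """pale tape strip on the carton top: corners in lane mm"""
    p=cv2.imread(f);c=camera_model(n);h=cv2.cvtColor(p,cv2.COLOR_BGR2HSV)
    v,u=np.mgrid[0:400,0:640];l=lane(cast(c,np.c_[u.ravel(),v.ravel()],.082)).reshape(400,640,2)
    area=(abs(l[...,1])<95)&(l[...,0]>-215)&(l[...,0]<200)
    br=area&(h[...,0]>5)&(h[...,0]<20)&(h[...,1]>95)&(h[...,2]>60)
    m=cv2.morphologyEx(br.astype(np.uint8),cv2.MORPH_OPEN,np.ones((2,2)))
    m=cv2.morphologyEx(m,cv2.MORPH_CLOSE,np.ones((25,25)))
    k=max(cv2.findContours(m,cv2.RETR_EXTERNAL,cv2.CHAIN_APPROX_NONE)[0],key=cv2.contourArea)
    ap=cv2.approxPolyDP(k,4,True).reshape(-1,2)
    print(n,f);print(np.round(np.c_[ap,lane(cast(c,ap,.082))]))
if __name__=="__main__":
    import sys
    for f in sys.argv[1:]: tape("side" if "side" in f else "top",f)
E
python3 car.py pics/side0.png pics/side_a.png pics/top0.png
```

```text
side pics/side0.png
[[ 372.  148.  195.  -98.]
 [ 303.  142.  187.   91.]
 [ 260.  263. -215.   90.]
 [ 323.  272. -213.  -43.]
 [ 327.  216.  -64.  -23.]
 [ 293.  212.  -67.   56.]
 [ 295.  166.   88.   89.]
 [ 311.  151.  154.   61.]
 [ 361.  151.  177.  -70.]
 [ 362.  165.  122.  -80.]
 [ 369.  166.  122.  -98.]]
side pics/side_a.png
[[ 295.  164.   95.   91.]
 [ 291.  212.  -67.   61.]
 [ 282.  213.  -74.   81.]
 [ 279.  235. -137.   70.]
 [ 269.  236. -144.   91.]
 [ 260.  262. -213.   90.]
 [ 323.  273. -216.  -43.]
 [ 327.  216.  -64.  -23.]
 [ 293.  212.  -67.   56.]]
top pics/top0.png
[[ 290.  160.  -63.   79.]
 [ 276.  160.  -94.   78.]
 [ 275.  154.  -97.   92.]
 [ 223.  159. -211.   77.]
 [ 217.  234. -211.  -90.]
 [ 223.  215. -201.  -48.]
 [ 293.  213.  -50.  -38.]]
```

Call:
send_rows:
  moves:
    - [-1,0.1,-0.006,0,0]
    - [-1,0.05,0.09,0,0]
    - [-1,0,0,0,0]
    - [-1,-0.1,0.006,0,0]
    - [-1,-0.05,0.003,0,0]
    - [-1,-0.015,0.001,0,0]
    - [-1,-0.015,0.001,0,0]
    - [-1,0,0,0,0]

```text
t: 4.25
tool_pos: [0.6292, 0.1731, 0.0622]
orientation: [0.999, -0.034, 0.0, 0.0]
force: [-0.8, -0.6, 0.0]
finger_gap: 1.003
grip_force: 0.0
```

Call:
send_rows:
  moves:
    - [-1,-0.015,0.001,0,0]
    - [-1,-0.015,0.001,0,0]
    - [-1,0,0,0,0]

```text
t: 4.55
tool_pos: [0.6227, 0.1736, 0.0619]
orientation: [0.999, -0.034, -0.0, 0.0]
force: [-0.5, -0.3, 0.1]
finger_gap: 1.0
grip_force: 0.0
```

```bash
python3 look.py b; python3 car.py pics/side_b.png;  python3 -c "
import cv2
a=cv2.imread('pics/side_b.png')[150:310,180:420];from plant import *
b=grab_frame('wrist')[0][:,:,::-1]
cv2.imwrite('pics/bb.png',cv2.hconcat([cv2.resize(a,(420,280)),cv2.resize(b,(380,280))]))"
```

```text
tcp [0.6227 0.1736 0.0619] F [-0.5 -0.3  0.1]
tcp lane -123.03836835063413 62.990333297318124
side carton in lane (cx,cy,w,h,ang) [-122.5   24.1  127.   109.9    5.1]
top carton in lane (cx,cy,w,h,ang) [-66.3  17.6  15.6  87.1   5.1]
side pics/side_b.png
[[ 287.  213.  -72.   69.]
 [ 283.  238. -144.   60.]
 [ 268.  239. -152.   91.]
 [ 260.  262. -213.   90.]
 [ 323.  273. -216.  -43.]
 [ 327.  216.  -64.  -23.]]
```

View pics/bb.png

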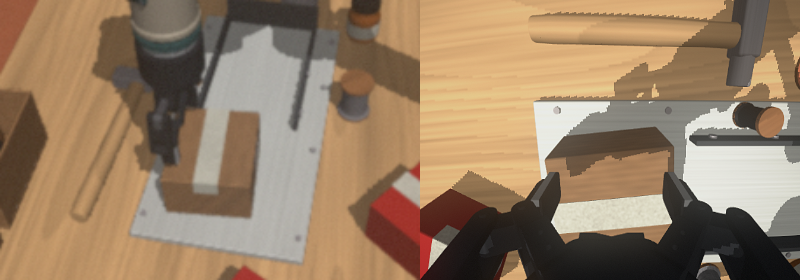

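The carton has not moved, and the wrist view shows the fingertips not where I expected relative to the carton. I'll check the real fingertip position from the depth images.

Run:
```python
from m import *
s=read_state();c=camera_model("wrist");p,d=grab_frame("wrist");W=worldpts(c,d)
cv2.imwrite("pics/w_b.png",p[:,:,::-1])
print("tcp",s["tool_pos"],"cam",c["origin"],R.from_quat(c["orientation"]).as_matrix()[:,2])
# view px in composite -> raw: u=(x-420)*640/380, v=y*400/280
for nm,(x,y) in dict(lfing=(550,190),rfing=(678,190),rbase=(690,215),top=(600,160),tape=(600,215),dark=(620,145),table=(480,70),deck=(690,165)).items():
    u,v=int((x-420)*640/380),int(y*400/280);print(nm,u,v,np.round(d[v,u],3),np.round(W[v,u]*1000))
c=camera_model("side");p,d=grab_frame("side");W=worldpts(c,d)
print("cartontop side",np.round(W[225,300]*1000),W[300,250])
hsv=cv2.cvtColor(p,cv2.COLOR_RGB2HSV);m=(hsv[...,2]<70)&(W[...,1]>.1)&(W[...,0]>.58)&(W[...,0]<.68)&(W[...,2]>.03)&(W[...,2]<.14)
v,u=np.nonzero(m);i=np.argsort(W[v,u,2])[:12];print(np.c_[u[i],v[i],np.round(W[v[i],u[i]]*1000)])
```

```text
tcp [0.62324987 0.17364021 0.06191031] cam [0.69352097 0.16941039 0.23023619] [-0.27689073  0.01766391 -0.96073904]
lfing 218 271 0.12 [634. 216. 124.]
rfing 434 271 0.115 [631. 129. 128.]
rbase 454 307 0.091 [633. 132. 153.]
top 303 228 0.159 [635. 184.  82.]
tape 303 307 0.172 [585. 188.  82.]
dark 336 207 0.173 [640. 165.  66.]
table 101 100 0.218 [716. 336.  -0.]
deck 454 235 0.235 [593.  69.  13.]
cartontop side [590. 155.  83.] [ 0.67833163  0.30518607 -0.0011775 ]
[[281. 214. 639. 127.  82.]
 [278. 243. 629. 210.  83.]
 [281. 217. 636. 139.  86.]
 [290. 210. 616. 130. 102.]
 [288. 210. 620. 130. 102.]
 [289. 210. 618. 130. 102.]
 [292. 210. 611. 130. 103.]
 [287. 210. 622. 131. 103.]
 [291. 210. 613. 131. 103.]
 [288. 209. 620. 129. 104.]
 [287. 209. 622. 130. 104.]
 [289. 209. 617. 131. 107.]]
```

Run:
```python
from m import *
for n in("wrist","side","top"):
    c=camera_model(n);p,d=grab_frame(n);W=worldpts(c,d)*1000
    for lo,hi in((112,150),(198,236)):
        m=(d>0)&(W[...,0]>595)&(W[...,0]<650)&(W[...,1]>lo)&(W[...,1]<hi)&(W[...,2]>87)&(W[...,2]<160)
        P=W[m]; 
        if len(P)>20:
            print(n,lo,len(P),"z pct",np.percentile(P[:,2],[0,1,2,5,10,50]).round());Q=P[P[:,2]<np.percentile(P[:,2],15)];print("  tip x",Q[:,0].min().round(),Q[:,0].max().round(),"y",Q[:,1].min().round(),Q[:,1].max().round())
```

```text
wrist 112 6103 z pct [100. 104. 105. 109. 115. 149.]
  tip x 609.0 632.0 y 117.0 133.0
wrist 198 6249 z pct [100. 103. 106. 109. 115. 149.]
  tip x 615.0 638.0 y 215.0 230.0
side 112 76 z pct [101. 101. 102. 104. 105. 122.]
  tip x 611.0 623.0 y 129.0 133.0
side 198 104 z pct [105. 106. 106. 108. 111. 125.]
  tip x 615.0 637.0 y 220.0 228.0
top 112 39 z pct [110. 110. 111. 112. 113. 148.]
  tip x 607.0 611.0 y 117.0 124.0
top 198 88 z pct [104. 107. 108. 110. 113. 151.]
  tip x 613.0 622.0 y 215.0 228.0
```

By the cameras, the open fingertips sit at z≈101 mm when the reported z is 62, so the reported z is about 39 mm low at the tips. They passed over the carton without touching it. I'll back off to the left and go lower.

Call:
send_rows:
  moves:
    - [-1,0.125,-0.008,0,0]
    - [-1,0.125,-0.008,0,0]
    - [-1,0,0,0,0]
    - [-1,0,0,-0.1,0]
    - [-1,0,0,-0.08,0]
    - [-1,0,0,0,0]
    - [-1,0,0,0,0]

```text
t: 5.65
tool_pos: [0.6725, 0.1705, 0.0258]
orientation: [0.999, -0.034, -0.001, 0.0]
force: [-0.2, -0.1, -0.0]
finger_gap: 0.999
grip_force: 0.0
```

```bash
cat > tip.py <<'E'
from m import *
s=read_state();t=s["tool_pos"]*1000;print(t.round(1),s["force"].round(1))
for n in("wrist","side"):
    c=camera_model(n);p,d=grab_frame(n);W=worldpts(c,d)*1000
    D=W-t; v=cv2.cvtColor(p,cv2.COLOR_RGB2HSV)[...,2]
    for sg in(-1,1):
        m=(d>0)&(abs(D[...,0])<30)&(abs(D[...,1]-sg*50)<16)&(W[...,2]>45-15)&(W[...,2]<150)&(v<80)
        P=W[m];
        if len(P)>20: print(n,sg,len(P),"z",np.percentile(P[:,2],[0,1,2,5,50]).round())
E
python3 tip.py
```

```text
[672.5 170.5  25.8] [-0.2 -0.1 -0. ]
wrist -1 12203 z [ 64.  70.  73.  81. 121.]
wrist 1 12038 z [ 64.  70.  73.  81. 121.]
side -1 66 z [67. 67. 67. 69. 85.]
side 1 111 z [ 77.  77.  77.  79. 123.]
```

Call:
send_rows:
  moves:
    - [-1,0,0,-0.07,0]
    - [-1,-0.05,0.003,0,0]
    - [-1,-0.04,0.003,0,0]
    - [-1,-0.02,0.001,0,0]
    - [-1,-0.02,0.001,0,0]
    - [-1,-0.02,0.001,0,0]
    - [-1,-0.02,0.001,0,0]
    - [-1,-0.02,0.001,0,0]

```text
t: 6.55
tool_pos: [0.636, 0.1728, 0.0125]
orientation: [0.999, -0.034, 0.001, -0.0]
force: [3.5, -0.0, 0.8]
finger_gap: 0.997
grip_force: 1.9
```

```bash
python3 look.py c; python3 car.py pics/side_c.png; python3 tip.py
```

```text
tcp [0.636  0.1728 0.0125] F [ 3.5 -0.   0.8]
tcp lane -123.17791445487495 76.32755088386747
side carton in lane (cx,cy,w,h,ang) [-125.6   10.8  114.   127.    89.6]
top carton in lane (cx,cy,w,h,ang) [-67.6  45.2   8.7  31.6   3. ]
side pics/side_c.png
[[ 295.  164.   95.   91.]
 [ 292.  213.  -70.   58.]
 [ 279.  251. -179.   59.]
 [ 263.  252. -188.   92.]
 [ 260.  262. -213.   90.]
 [ 327.  274. -216.  -52.]
 [ 336.  220.  -73.  -45.]
 [ 293.  212.  -67.   56.]]
[635.  173.   12.4] [ 2.  -1.2  2.3]
wrist -1 13295 z [ 30.  36.  44.  57. 107.]
wrist 1 12877 z [ 34.  52.  55.  63. 107.]
side -1 30 z [54. 54. 54. 55. 74.]
side 1 135 z [ 58.  61.  62.  63. 115.]
```

Call:
send_rows:
  moves:
    - [-1,-0.015,0.001,0,0]
    - [-1,-0.015,0.001,0,0]
    - [-1,-0.01,0.001,0,0]
    - [-1,0,0,0,0]
    - [-1,0.05,-0.003,0,0]
    - [-1,0.1,-0.006,0,0]
    - [-1,0.1,-0.006,0,0]
    - [-1,0,0,0.2,0]

```text
t: 7.55
tool_pos: [0.6735, 0.169, 0.0448]
orientation: [0.999, -0.034, -0.008, 0.001]
force: [-0.6, -0.4, 0.4]
finger_gap: 0.999
grip_force: 0.0
```

Call:
send_rows:
  moves:
    - [-1,0,0,0.2,0.09]
    - [-1,0,0.1,0.2,0.09]
    - [-1,0,0.2,0,0.09]
    - [-1,0,0.2,0,0.09]
    - [-1,0,0.2,0,0.09]
    - [-1,0,0,0,0.09]
    - [-1,0,0,0,0.09]
    - [-1,0,0,0,0.09]

```text
t: 8.35
tool_pos: [0.675, 0.3105, 0.1301]
orientation: [0.86, 0.51, -0.003, -0.001]
force: [0.5, -1.2, 0.2]
finger_gap: 1.003
grip_force: 0.0
```

```bash
cat > pose.py <<'E'
from m import *
import sys
O=np.array([551.7,55.]);a=np.deg2rad(86.2);ux=-np.array([np.cos(a),np.sin(a)]);uy=np.array([-ux[1],ux[0]])
def lane(P): q=P[:,:2]*1000-O; return np.c_[q@ux,q@uy]
s=read_state();print("tcp",s["tool_pos"].round(4),s["orientation"].round(4),"lane",lane(s["tool_pos"][None]).round(1))
for n in ("top","side"):
    c=camera_model(n);p,d=grab_frame(n);cv2.imwrite(f"pics/{n}_{sys.argv[1]}.png",p[:,:,::-1])
    W=worldpts(c,d);L=lane(W.reshape(-1,3)).reshape(400,640,2)
    hs=cv2.cvtColor(p,cv2.COLOR_RGB2HSV);
    col=((hs[...,0]>5)&(hs[...,0]<35)&(hs[...,2]>60))
    m=(abs(W[...,2]-.082)<.006)&(abs(L[...,1])<85)&(L[...,0]>-215)&(L[...,0]<195)&col
    print(n,"carton",rect(np.c_[lane(cast(c,cleanmask(m),.082))/1000]),int(m.sum()))
    m=(hs[...,2]<75)&(L[...,0]>-18)&(L[...,0]<180)
    for nm,y in(("L",70),("R",-70)):
        q=lane(cast(c,np.argwhere(m&(abs(L[...,1]-y)<12))[:,::-1],.034)); q=q[abs(q[:,1]-y)<12]
        if len(q)>50: k=np.polyfit(q[:,0],q[:,1],1);print(n,nm,"rail slope deg",np.degrees(k[0]).round(2),"y@85",np.polyval(k,85).round(1),"y@-20",np.polyval(k,-20).round(1),len(q))
E
python3 pose.py d
```

```text
tcp [0.675  0.3105 0.1301] [ 8.601e-01  5.101e-01 -2.900e-03 -7.000e-04] lane [[-263.1  106.1]]
top carton [-122.2   -0.6  110.3  122.3   90. ] 2770
top L rail slope deg 0.32 y@85 67.5 y@-20 66.9 347
top R rail slope deg 0.17 y@85 -71.1 y@-20 -71.4 276
side carton [-126.2    0.3  109.9  128.    89.7] 2288
side L rail slope deg 0.18 y@85 69.3 y@-20 69.0 151
side R rail slope deg 0.02 y@85 -68.6 y@-20 -68.7 83
```

Run:
```python
from m import *
O=np.array([551.7,55.]);a=np.deg2rad(86.2);ux=-np.array([np.cos(a),np.sin(a)]);uy=np.array([-ux[1],ux[0]])
p=cv2.imread("pics/top0.png");c=camera_model("top");h=cv2.cvtColor(p,cv2.COLOR_BGR2HSV)
m=((h[...,0]<5)|(h[...,0]>174))&(h[...,1]>150)&(h[...,2]>60);m[:150]=0;m[275:]=0;m[:,:110]=0;m[:,215:]=0
k=cleanmask(cv2.morphologyEx(m.astype(np.uint8),cv2.MORPH_CLOSE,np.ones((21,21))));
for z in(0.,.07):
    q=cast(c,k,z)[:,:2]*1000-O;l=np.c_[q@ux,q@uy];print(z,"nearest to apron",l[l[:,0].argmax()].round(),"leftmost",l[l[:,1].argmax()].round())
```

```text
0.0 nearest to apron [-279.  -61.] leftmost [-388.    9.]
0.07 nearest to apron [-259.  -71.] leftmost [-361.   -5.]
```

Call:
send_rows:
  moves:
    - [-1,-0.18,-0.073,0,0.092]
    - [-1,-0.18,-0.073,0,0.092]
    - [-1,-0.18,-0.073,0,0.092]
    - [-1,0,0,0,0]
    - [-1,0,0,0,0]

```text
t: 8.95
tool_pos: [0.5679, 0.266, 0.1319]
orientation: [0.734, 0.679, -0.001, -0.0]
force: [0.2, -0.1, 0.1]
finger_gap: 1.0
grip_force: 0.0
```

Run:
```python
from h import *
s=read_state();O=np.array([551.7,55.]);a=np.deg2rad(86.2);ux=-np.array([np.cos(a),np.sin(a)]);uy=np.array([-ux[1],ux[0]])
q=s["tool_pos"][:2]*1000-O;o=s["orientation"];print(s["tool_pos"],q@ux,q@uy,"toolx deg",np.degrees(2*np.arctan2(o[1],o[0])))
```

```text
[0.56791005 0.26597429 0.13192049] -211.58475760525164 2.1923221742758408 toolx deg 85.58191026592382
```

Call:
send_rows:
  moves:
    - [-1,-0.01,0,-0.15,0.007]
    - [-1,0,0,-0.15,0]
    - [-1,0,0,-0.15,0]
    - [-1,0,0,-0.15,0]
    - [-1,0,0,0,0]
    - [-1,-0.003,-0.04,0,0]
    - [-1,-0.003,-0.04,0,0]
    - [-1,0,0,0,0]

```text
t: 9.75
tool_pos: [0.5673, 0.2497, 0.0137]
orientation: [0.729, 0.684, 0.001, 0.001]
force: [-1.1, 0.2, 0.6]
finger_gap: 1.002
grip_force: 0.0
```

```bash
python3 pose.py e; python3 tip.py|head -1
python3 - <<'E'
from m import *
s=read_state();o=s["orientation"];print(np.degrees(2*np.arctan2(o[1],o[0])))
t=s["tool_pos"]*1000
c=camera_model("wrist");p,d=grab_frame("wrist");W=worldpts(c,d)*1000;D=W-t;v=cv2.cvtColor(p,cv2.COLOR_RGB2HSV)[...,2]
for sg in(-1,1):
    P=W[(d>0)&(abs(D[...,1])<20)&(abs(D[...,0]-sg*50)<16)&(W[...,2]>25)&(W[...,2]<100)&(v<80)];print(len(P),np.percentile(P[:,2],[0,1,2,5]).round())
E
```

```text
tcp [0.5673 0.2497 0.0137] [0.7295 0.684  0.0013 0.0008] lane [[-195.3    2.7]]
top carton [-119.6   -0.7  117.5  110.4    1.9] 2586
top L rail slope deg 0.12 y@85 67.3 y@-20 67.1 340
top R rail slope deg 0.26 y@85 -71.3 y@-20 -71.7 232
side carton [-96.6 -37.   74.4  43.3  10.4] 500
[567.  250.3  13.5] [ 0.4 -0.5  0.4]
86.38584613639361
3593 [27. 40. 42. 47.]
2927 [50. 54. 55. 58.]Traceback (most recent call last):
  File "pose.py", line 15, in <module>
    q=lane(cast(c,np.argwhere(m&(abs(L[...,1]-y)<12))[:,::-1],.034)); q=q[abs(q[:,1]-y)<12]
           ~~~~^^^^^^^^^^^^^^^^^^^^^^^^^^^^^^^^^^^^^^^^^^^^^^^^^^^^
  File "h.py", line 6, in cast
    n=cv2.undistortPoints(px,np.array(c["K"]),np.array(c["dist_coeffs"])).reshape(-1,2)
      ~~~~~~~~~~~~~~~~~~~^^^^^^^^^^^^^^^^^^^^^^^^^^^^^^^^^^^^^^^^^^^^^^^^
cv2.error: OpenCV(4.12.0) /io/opencv/modules/calib3d/src/undistort.dispatch.cpp:347: error: (-215:Assertion failed) CV_IS_MAT(_src) && CV_IS_MAT(_dst) && (_src->rows == 1 || _src->cols == 1) && (_dst->rows == 1 || _dst->cols == 1) && _src->cols + _src->rows - 1 == _dst->rows + _dst->cols - 1 && (CV_MAT_TYPE(_src->type) == CV_32FC2 || CV_MAT_TYPE(_src->type) == CV_64FC2) && (CV_MAT_TYPE(_dst->type) == CV_32FC2 || CV_MAT_TYPE(_dst->type) == CV_64FC2) in function 'cvUndistortPointsInternal'
```

Call:
send_rows:
  moves:
    - [-1,-0.012,0,0,0]
    - [-1,-0.0027,-0.04,0,0]
    - [-1,-0.0027,-0.04,0,0]
    - [-1,-0.0027,-0.04,0,0]
    - [-1,-0.0027,-0.04,0,0]
    - [-1,-0.0027,-0.04,0,0]
    - [-1,-0.0027,-0.04,0,0]
    - [-1,-0.0027,-0.04,0,0]

```text
t: 10.8
tool_pos: [0.5599, 0.194, 0.0122]
orientation: [0.729, 0.684, 0.001, -0.0]
force: [0.3, 5.0, 2.6]
finger_gap: 0.999
grip_force: 2.6
```

Call:
send_rows:
  moves:
    - [-1,-0.0027,-0.04,0,0]
    - [-1,-0.0027,-0.04,0,0]
    - [-1,0,0,0,0]

```text
t: 11.1
tool_pos: [0.5585, 0.1765, 0.012]
orientation: [0.729, 0.684, -0.001, 0.001]
force: [0.3, -0.3, 0.3]
finger_gap: 0.996
grip_force: 0.0
```

```bash
sed -i 's/q=lane(cast(c,np.argwhere(m&(abs(L\[...,1\]-y)<12))/w=np.argwhere(m\&(abs(L[...,1]-y)<12))\n        if len(w)<50: continue\n        q=lane(cast(c,w/' pose.py; python3 pose.py f; python3 car.py pics/side_f.png;python3 -c "
import cv2
a=cv2.imread('pics/side_f.png')[130:310,180:420];b=cv2.imread('pics/top_f.png')[120:300,190:430]
cv2.imwrite('pics/ff.png',cv2.resize(cv2.hconcat([a,b]),(800,300),interpolation=cv2.INTER_CUBIC))"
```

```text
tcp [0.5585 0.1765 0.012 ] [ 7.291e-01  6.844e-01 -6.000e-04  5.000e-04] lane [[-121.7   -1.3]]
top carton [-4.040e+01 -4.000e-01  1.031e+02  1.102e+02  1.000e-01] 2141
top L rail slope deg -0.64 y@85 67.5 y@-20 68.7 322
top R rail slope deg 0.21 y@85 -71.4 y@-20 -71.7 226
side carton [-22.9 -39.5  63.7  33.6  10.3] 369
side R rail slope deg -0.32 y@85 -68.7 y@-20 -68.1 65
side pics/side_f.png
[[ 291.  178.   43.   89.]
 [ 260.  262. -213.   90.]
 [ 270.  237. -146.   88.]
 [ 294.  237. -137.   37.]
 [ 295.  245. -158.   29.]
 [ 320.  249. -158.  -25.]
 [ 329.  245. -144.  -42.]
 [ 325.  237. -125.  -30.]
 [ 282.  229. -120.   68.]
 [ 282.  202.  -41.   90.]
 [ 291.  190.    2.   78.]]
```

View pics/ff.png

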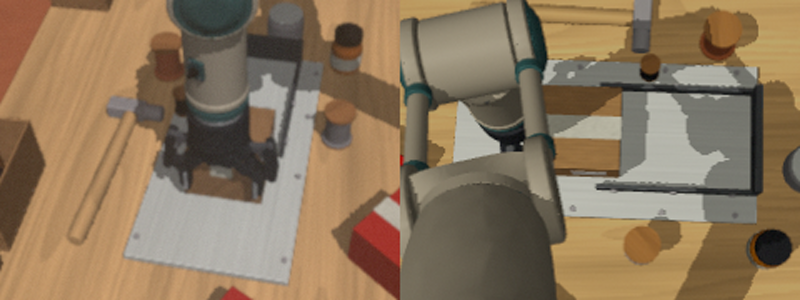

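The carton is square and centred (y ≈ −0.4 mm), moving straight into the mouth. I keep pushing.

Call:
send_rows:
  moves:
    - [-1,-0.0027,-0.04,0,0]
    - [-1,-0.0027,-0.04,0,0]
    - [-1,-0.0027,-0.04,0,0]
    - [-1,-0.0027,-0.04,0,0]
    - [-1,-0.0027,-0.04,0,0]
    - [-1,-0.0027,-0.04,0,0]
    - [-1,-0.0027,-0.04,0,0]
    - [-1,-0.0027,-0.04,0,0]

```text
t: 12.0
tool_pos: [0.5541, 0.1137, 0.0118]
orientation: [0.729, 0.685, -0.0, -0.0]
force: [0.3, 2.5, -2.1]
finger_gap: 1.0
grip_force: 1.3
```

```bash
python3 pose.py g
```

```text
tcp [0.5541 0.1137 0.0118] [ 7.289e-01  6.846e-01 -1.000e-04 -0.000e+00] lane [[-58.7  -1.5]]
top carton [ 37.9  -0.3  73.9 111.3   1.4] 1689
top L rail slope deg -1.47 y@85 68.7 y@-20 71.3 259
top R rail slope deg 0.31 y@85 -71.3 y@-20 -71.9 184
side carton [ 44.9 -40.3  56.2  30.    9.7] 316
```

Call:
send_rows:
  moves:
    - [-1,-0.0027,-0.04,0,0]
    - [-1,-0.0027,-0.04,0,0]
    - [-1,-0.0027,-0.04,0,0]
    - [-1,-0.0027,-0.04,0,0]
    - [-1,-0.0027,-0.04,0,0]
    - [-1,-0.0027,-0.04,0,0]
    - [-1,-0.0027,-0.04,0,0]
    - [-1,-0.0027,-0.04,0,0]

```text
t: 12.9
tool_pos: [0.5501, 0.0499, 0.0121]
orientation: [0.729, 0.685, 0.0, 0.0]
force: [0.5, 4.7, 1.7]
finger_gap: 0.998
grip_force: 2.5
```

Call:
send_rows:
  moves:
    - [-1,-0.0024,-0.035,0,0]
    - [-1,-0.0024,-0.035,0,0]
    - [-1,-0.0024,-0.035,0,0]
    - [-1,-0.002,-0.03,0,0]
    - [-1,0,0,0,0]

```text
t: 13.4
tool_pos: [0.5481, 0.022, 0.012]
orientation: [0.729, 0.685, -0.0, 0.001]
force: [0.3, 0.8, -0.3]
finger_gap: 0.998
grip_force: 0.2
```

```bash
python3 pose.py h; python3 -c "
import cv2
a=cv2.imread('pics/side_h.png')[130:310,180:420];b=cv2.imread('pics/top_h.png')[120:300,190:430]
cv2.imwrite('pics/hh.png',cv2.resize(cv2.hconcat([a,b]),(800,300),interpolation=cv2.INTER_CUBIC))"
```

```text
tcp [0.5481 0.022  0.012 ] [ 7.290e-01  6.845e-01 -5.000e-04  5.000e-04] lane [[33.2 -1.4]]
top carton [146.9  -0.4  32.6 108.    0.5] 1324
top L rail slope deg -3.83 y@85 74.8 y@-20 81.8 55
side carton [141.1 -39.1  44.5  28.8   8.1] 284
side L rail slope deg 2.78 y@85 71.8 y@-20 66.7 104
side R rail slope deg 0.47 y@85 -64.6 y@-20 -65.5 92
```

View pics/hh.png

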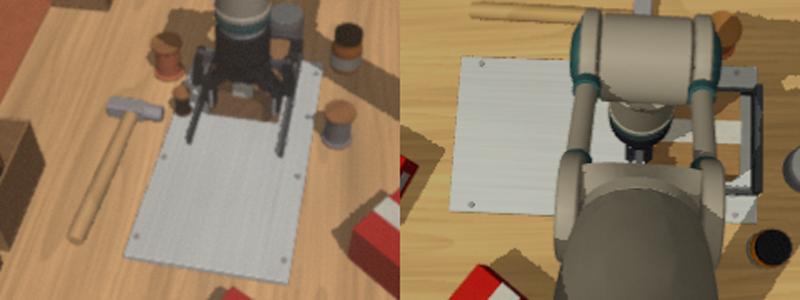

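The carton is between the rails, about 25 mm short of the stop. Now the slow approach, watching the force.

Call:
send_rows:
  moves:
    - [-1,-0.002,-0.025,0,0]
    - [-1,-0.002,-0.025,0,0]
    - [-1,-0.0013,-0.02,0,0]
    - [-1,-0.0013,-0.02,0,0]
    - [-1,-0.0007,-0.01,0,0]
    - [-1,-0.0007,-0.01,0,0]

```text
t: 14.1
tool_pos: [0.5462, 0.0012, 0.0117]
orientation: [0.729, 0.685, -0.0, -0.0]
force: [-0.1, 3.0, -1.0]
finger_gap: 0.998
grip_force: 1.5
```

Call:
send_rows:
  moves:
    - [-1,-0.0005,-0.0075,0,0]
    - [-1,-0.0005,-0.0075,0,0]

```text
t: 14.3
tool_pos: [0.5462, -0.0015, 0.0118]
orientation: [0.729, 0.684, 0.0, -0.0]
force: [1.2, 8.0, -0.8]
finger_gap: 1.004
grip_force: 3.7
```

Call:
send_rows:
  moves:
    - [-1,0,-0.005,0,0]
    - [-1,0,-0.005,0,0]

```text
t: 14.5
tool_pos: [0.5466, -0.0015, 0.012]
orientation: [0.73, 0.684, 0.002, -0.001]
force: [1.7, 12.1, -0.1]
finger_gap: 0.998
grip_force: 5.8
```

Call:
send_rows:
  moves:
    - [-1,0,-0.005,0,0]
    - [-1,0,0,0,0]

```text
t: 14.7
tool_pos: [0.5468, -0.0015, 0.0121]
orientation: [0.73, 0.683, 0.002, -0.002]
force: [1.2, 12.7, -0.2]
finger_gap: 0.998
grip_force: 6.3
```

Force has risen to 12.7 N and motion has stalled, so the carton is against the stop. I back off and check.

Call:
send_rows:
  moves:
    - [-1,0.001,0.02,0,0]
    - [-1,0.003,0.05,0,0]
    - [-1,0.007,0.1,0,0]
    - [-1,0.013,0.2,0,0]
    - [-1,0.013,0.2,0,0]
    - [-1,0,0,0.2,0]
    - [-1,0,0,0.2,0]
    - [-1,0,0,0.2,0]

```text
t: 15.5
tool_pos: [0.5536, 0.1097, 0.1332]
orientation: [0.728, 0.685, -0.001, 0.001]
force: [1.4, 0.2, -0.2]
finger_gap: 0.999
grip_force: 0.0
```

Call:
send_rows:
  moves:
    - [-1,0,0.22,0.1,0]
    - [-1,0,0.22,0.1,0]
    - [-1,0,0.22,0,0]
    - [-1,0,0.22,0,0]
    - [-1,0,0,0,0]

```text
t: 16.0
tool_pos: [0.5537, 0.2907, 0.1721]
orientation: [0.727, 0.686, 0.002, -0.0]
force: [-0.1, -1.8, -0.2]
finger_gap: 0.995
grip_force: 0.0
```

```bash
python3 pose.py i; python3 -c "
import cv2
a=cv2.imread('pics/side_i.png')[110:290,180:420];b=cv2.imread('pics/top_i.png')[110:290,220:460]
cv2.imwrite('pics/ii.png',cv2.resize(cv2.hconcat([a,b]),(800,300),interpolation=cv2.INTER_CUBIC))"
```

```text
tcp [0.5537 0.2907 0.1721] [ 7.271e-01  6.865e-01  1.500e-03 -3.000e-04] lane [[-235.3  -13.7]]
top carton [128.2   0.3 117.6 110.    0.2] 2748
top L rail slope deg 1.18 y@85 68.7 y@-20 66.5 245
top R rail slope deg 0.09 y@85 -70.8 y@-20 -71.0 247
side carton [126.4  -9.3 127.9  91.    1.1] 942
```

View pics/ii.png

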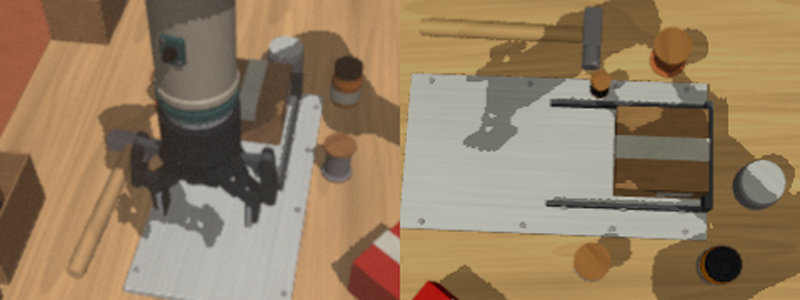

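The carton sits square (0.2°) and centred (0.3 mm) against the stop. The bystanders stand where they were and the robot is clear.

```bash
python3 -c "from plant import *; print(job_done())"
```

```text
the job is handed in; nothing more can be done
None
```

I pushed the carton to the end of the lane and handed the job in: by camera it sits 0.2° from square and 0.3 mm off centre, against the stop, and no rail contact or moved bystander showed in the pictures or forces.

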